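# Push the loose firebrick home in the hearth corner

### The arm

A 7-joint arm with a two-finger parallel gripper is mounted at the origin on the work surface. World frame = base frame: x ahead of the robot, y to its left, z up, the work surface at z = 0. Lengths are in m, angles in rad, forces in N, time in s.
With the tool pointing down it reaches from about 0.425 to 0.925 m from the base axis. Payload 6.8 kg.
Tool frame: the origin (TCP) lies between the finger pads; the fingertips stand r.tips_ahead ahead of it and the grasp point (between the pads) lies 5 mm behind it (r.tips_ahead is the distance from the TCP to the fingertips, in m); z points along the fingers, y is the line along which they close (so a half turn about z gives the same grasp; the last joint's range is limited). The gripper opens to 85 mm and grips with 20 to 120 N. Pads are 22 mm wide; open, the fingers measure 114 mm over their backs; the gripper's body (76 mm by 85 mm) begins 54 mm behind the grasp point. The pads swing forward as they close: fully open they stand 13 mm farther back than shut.
Start: joints at [-1.244, 0.477, 0.022, 1.555, -0.011, 1.109, -0.083], TCP at [0.284, 0.612, 0.245] pointing down, gripper open.
Joint ranges: [-2.96, 2.96], [-0.34, 2.1], [-1.41, 1.46], [0.24, 2.44], [-1.37, 4.51], [0.17, 1.92], [-2.96, 2.96]. Speed limits (rad/s): [2.39, 2.39, 3.14, 3.14, 3.14, 3.14, 3.14].

### API

Orientations are given as a rotation vector (axis times angle).
In Python, from bench import r gives the robot as it stands.
- The arm moves only by the tool move_arm, never from a script. Its argument "rows" is one flat list of numbers, 4 for each row, row after row: the shift along the tool's x, y, z in cm, then the turn about the tool's z in degrees. In form: [tx, ty, tz, twist, tx, ty, tz, twist, ...]. A call has 1 to 10 rows; each row is the pose to reach, as a shift and turn from the pose commanded when the call began, along the tool's axes at that moment; what a row does not reach only later rows make up. A row lasts 1/8 s, in which the tool goes at most 62.5 mm and 10.7 degrees, less where a joint would pass 70% of its speed; a pose out of reach is approached as far as the arm can. A call with a gripper value outside its range is refused whole. "fingers" is the opening, from 0 (shut) to 1 (fully open), set as the call begins (left out, the last holds). The fingers move at their own pace and stop on an object; "newtons" is the grip in N (left out, the last holds). Time passes only in rows, so rows that repeat a pose let the fingers close. It gives the time, the measured TCP pose, the force, the opening and the grip force at its end, in the units of the state.
- r.get_obs(): the state, without advancing time (a new reading comes with each control period).
- r.grab_frame(name): name is "side" or "top"; returns the picture (400x640x3 uint8, blue, green, red); there is no depth.
- r.camera_params(name): a dict with "fx", "fy", "cx", "cy" (pixels), "world_from_camera" (4x4, takes a point from camera to world coordinates). Camera axes: x right, y down, z forward; pixel columns grow to the right and rows downward; lengths in m; the calibration is good to about 2 mm. A picture is of the moment at which its call begins. camera_params takes no time and is no camera call.
- r.hand_in(): hands the job in; it is judged then, once.
The state is a dict: "clock": time; "joints": joint angles; "qvel": joint speeds; "tau": joint torques, N m; "tcp_pos": TCP position; "orientation": TCP orientation; "contact_force": force on the tool from outside, world axes, zero at the start; "moment": the same for the moment, N m; "grip_width": finger opening in m; "gripper_force": force on a finger pad.
Only numpy, scipy, OpenCV 4.12 (cv2) and the standard library are available. Lean on these libraries where they do the work, as an engineer would, in place of code of your own. Each camera call takes 0.05 s, during which the arm holds its last target. There are 200 camera calls.

### The job

Close up the casting hearth: push the loose flat firebrick along the hearth board until its long side lies flat against the steel rail and its end butts against the thicker firebrick fixed at one end of the rail (not the crucible rack at the other end). Only push it with the fingers, never pick it up or tip it, and leave everything else where it stands.

Things in the scene. Friction and masses are not known exactly. Their poses are not given: they have to be found in the camera images.
- hearth: Fixed grey board 320 x 660 x 10 mm on the table (top face at z = 0.010 m), with an upright steel rail on its far edge, 6 mm thick, 28 mm tall above the board. Origin: mid-length of the rail's near face, at table level. x: square to the rail, away from the robot; y: along the rail; z up. Board: x -300 to +20, y -330 to +330 mm. Turned up to 0.18 rad.
- brick: The loose buff firebrick lying flat on the board: 90 mm (its x) by 170 mm (its y) by 40 mm tall, 0.28 to 0.56 kg, friction about 0.6. Origin: centre of its underside. It starts 40 to 80 mm (centre's travel) short of the rail, up to 0.3 rad out of line. Against the rail its centre is at x = -45 mm in the hearth's frame.
- end_brick: The stop: fixed, slightly darker, thicker firebrick at the left or right end of the rail: 200 mm (its x, square to the rail) by 114 mm (its y) by 50 mm tall, on the board, its far face at the rail, axes parallel to the hearth's. Origin: centre of its underside. The loose brick butted against it has its centre 142 mm from this one along the rail.
- rack: Fixed dark steel plate 200 mm (x) by 100 mm (y) by 4 mm with a row of three open dark crucibles 56 mm wide on it, tops 46 mm above the hearth board, at the other end of the rail, axes parallel to the hearth's. Origin: centre of its underside. Not to be pushed against.
- crucible: Bystander: loose dark clay crucible, 50 mm wide, 52 mm tall, on the near part of the board. Origin: centre of its underside.
- block: Bystander: loose black charcoal block 45 x 60 x 30 mm tall, on the near part of the board. Origin: centre of its underside.
- mould: Bystander: loose dark graphite ingot mould 40 x 100 x 25 mm tall, on the table beyond the rail. Origin: centre of its underside.
- mortar: Bystander: loose brown bowl 90 mm wide, 45 mm tall, on the table beyond the rail. Origin: centre of its underside.
- tongs: Bystander: loose dark steel crucible tongs 270 mm long (along x), 9 mm thick, on the table beside the board. Origin: near mid-length, at table level.
- flux: Bystander: loose white jar with a black cap, 56 mm wide, 70 mm tall, on the table beside the board. Origin: centre of its underside.
Things that resemble listed ones, but are neither listed nor needed, are in the scene too. What is shaped like the brick but orange is not meant.

How it is judged:
By the outcome, as a careful person would: the job done as asked, in the order asked, and still so for the second after the job is handed in, with the robot touching nothing.
It also fails if it takes over 45 s, if anything falls off the work surface, if the arm or the gripper's body presses on something with over 40 N, if the wrist force passes 120 N, or if a joint passes its speed limit or range.

## Working session

There is one attempt and no reset: what is moved stays moved. The work goes in short steps, Python scripts to look and compute and a tool call to move; the robot and the scene stay as the last step left them, time stands still between calls to the robot, and variables do not carry over. Pictures are saved under pics/ and viewed, at most 12 in all, crops included, and the job is handed in when it is done.

Besides the shell and the picture viewer there is one more tool, called by a JSON object that holds its "op" and its "data", one argument or row to a line. move_arm: Moves the arm, as the interface text tells. Its arguments: {"type":"object","properties":{"rows":{"type":"array"},"fingers":{"type":"number"},"newtons":{"type":"number"}},"required":["rows"]}

```bash
mkdir -p pics
python3 - <<'E'
from bench import r
import cv2,numpy as np
o=r.get_obs();print(o['clock'],o['tcp_pos'],o['orientation'],r.tips_ahead,o['grip_width'])
for n in('top','side'):
    cv2.imwrite(f'pics/{n}0.png',r.grab_frame(n));p=r.camera_params(n);print(n,{k:p[k] for k in('fx','fy','cx','cy')});print(np.round(p['world_from_camera'],3))
E
```

```text
0.0 [0.28410689 0.6116457  0.24430027] [-6.77627351e-01 -3.06737006e+00  2.93421300e-03] 0.014 0.08549316369695303
top {'fx': 507.59023909766506, 'fy': 507.59023909766506, 'cx': 317.7374612497485, 'cy': 202.57356573176025}
[[ 0.027 -0.994  0.109  0.328]
 [-1.    -0.025  0.014 -0.015]
 [-0.011 -0.109 -0.994  1.567]
 [ 0.     0.     0.     1.   ]]
side {'fx': 386.5755598539278, 'fy': 386.5755598539278, 'cx': 315.6077656093185, 'cy': 200.97200001098423}
[[ 0.999 -0.006  0.035  0.429]
 [-0.032 -0.604  0.796 -0.85 ]
 [ 0.016 -0.797 -0.604  0.694]
 [ 0.     0.     0.     1.   ]]
```

View pics/top0.png

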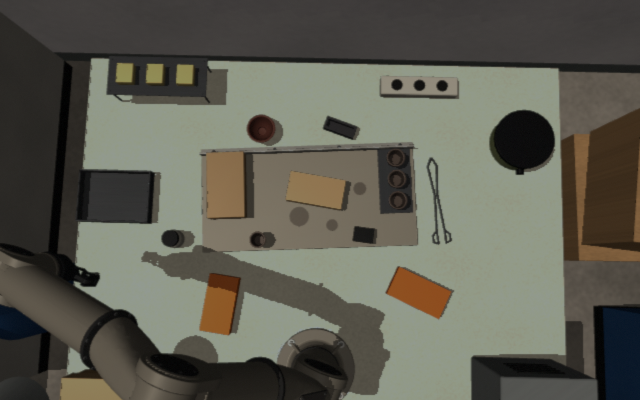

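View pics/side0.png

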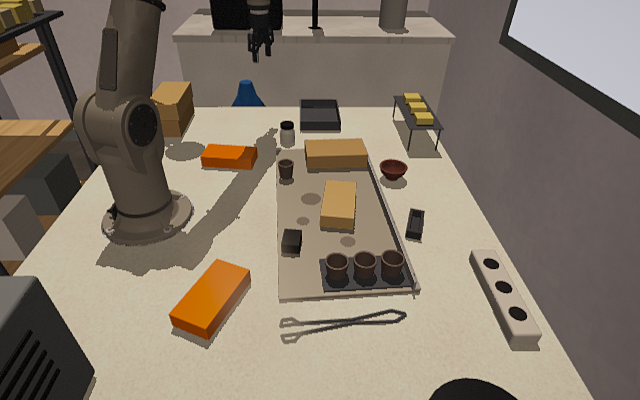

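The top view has the buff brick at about (317,190), the darker, thicker end brick at (226,185) on the left (+y), and the rack at (396,180) on the right. The candidates for the loose brick are buff (317,190), orange (220,303) and orange (419,292). Only (317,190) is buff and on the board, so I'll confirm it in a crop and measure it.

```bash
cat > h.py <<'E'
from bench import r
import cv2,numpy as np
def ray(n,uv,z):
    p=r.camera_params(n);T=p['world_from_camera'];uv=np.atleast_2d(np.float64(uv))
    d=np.c_[(uv[:,0]-p['cx'])/p['fx'],(uv[:,1]-p['cy'])/p['fy'],np.ones(len(uv))]@T[:3,:3].T
    return (T[:3,3]+d*((z-T[2,3])/d[:,2:]))[:,:2]
def proj(n,X):
    p=r.camera_params(n);T=p['world_from_camera'];c=(np.atleast_2d(X)-T[:3,3])@T[:3,:3]
    return np.c_[c[:,0]/c[:,2]*p['fx']+p['cx'],c[:,1]/c[:,2]*p['fy']+p['cy']]
def buff(img,box):
    x0,y0,x1,y1=box;h=cv2.cvtColor(img,cv2.COLOR_BGR2HSV)
    m=((h[...,0]>8)&(h[...,0]<28)&(h[...,1]>85)&(h[...,2]>110)).astype('uint8')*255
    k=np.zeros_like(m);k[y0:y1,x0:x1]=m[y0:y1,x0:x1]
    return k
def rect(img,box,z,n='top'):
    c=max(cv2.findContours(buff(img,box),0,1)[0],key=cv2.contourArea)
    w=ray(n,c.reshape(-1,2),z);(cx,cy),s,a=cv2.minAreaRect((w*1000).astype('float32'))
    if s[0]>s[1]: s=s[::-1];a-=90
    a=(a+90)%180-90   # s[0]= short side, direction a deg from world x
    return np.round([cx,cy],1),np.round(s,1),round(a,2)
E
python3 - <<'E'
from h import *
i=r.grab_frame('top');cv2.imwrite('pics/crop0.png',cv2.resize(i[130:265,190:430],None,fx=3.3,fy=3.3,interpolation=cv2.INTER_CUBIC))
h=cv2.cvtColor(i,cv2.COLOR_BGR2HSV)
for p in((317,190),(226,170),(226,215),(280,170),(226,151),(294,203)):print(p,h[p[1],p[0]])
print('brick',rect(i,(270,160,365,225),.05));print('end',rect(i,(200,148,262,225),.06))
E
```

```text
(317, 190) [ 17 111 143]
(226, 170) [ 17 112 137]
(226, 215) [ 17 110 141]
(280, 170) [ 20  50 118]
(226, 151) [17 37 97]
(294, 203) [ 20  49 115]
brick (array([533.6,  14.8]), array([ 88.4, 168.4]), -8.54)
end (array([541.6, 286.9]), array([111.3, 197. ]), -86.39)
```

View pics/crop0.png

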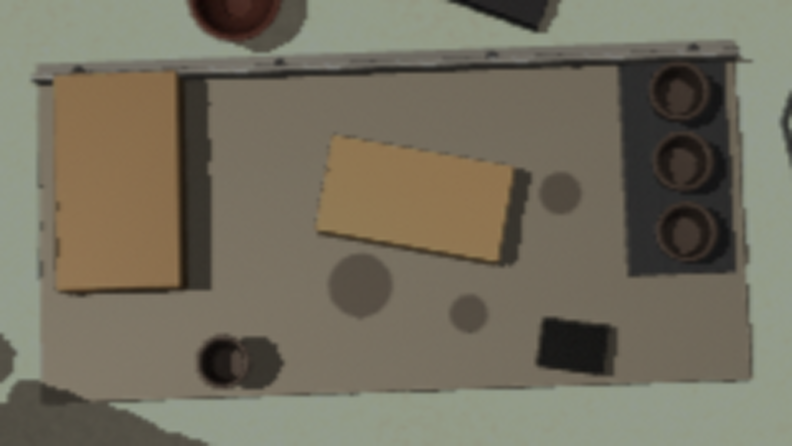

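The crop shows one clean buff brick, centred at about (417,198) in the crop and clear of the other things. In hearth coordinates it needs 80 mm toward the rail, 129 mm along it toward the end brick (+y), and a +12° turn. I'll turn the tool parallel to the rail first.

{"op": "move_arm", "data": {
  "rows": [0, 0, 0, -10, 0, 0, 0, -20, 0, 0, 0, -28.5, 0, 0, 0, -28.5],
  "fingers": 0.8
}}

```text
clock: 0.65
tcp_pos: [0.2844, 0.612, 0.2449]
orientation: [0.096, -3.14, 0.001]
contact_force: [0.7, -0.4, 0.7]
grip_width: 0.0685
gripper_force: 0.0
```

```bash
cat >> h.py <<'E'
from scipy.spatial.transform import Rotation as Ro
TG=np.array([605.4,148.7])/1000;YAW=np.radians(3.61)
HX=np.array([np.cos(YAW),np.sin(YAW)]);HY=np.array([-HX[1],HX[0]])
def go(hx,hy,z):
    "shift (cm, tool axes) to hearth point relative to the brick target (m)"
    o=r.get_obs();R=Ro.from_rotvec(o['orientation']).as_matrix()
    w=np.r_[TG+hx*HX+hy*HY,z]
    print('t',round(o['clock'],2),'shift cm',np.round(R.T@(w-o['tcp_pos'])*100,2),'tool-y ang vs x_h',round(np.degrees(np.arctan2(R[1,1],R[0,1])-YAW),2),'tips',r.tips_ahead,'w',round(o['grip_width'],4))
E
python3 - <<'E'
from h import *
go(-.17,-.129,.12);go(-.17,-.129,.036)
E
```

```text
t 0.65 shift cm [-12.25 -61.13  12.52] tool-y ang vs x_h 89.89 tips 0.014 w 0.0685
t 0.65 shift cm [-12.25 -61.12  20.92] tool-y ang vs x_h 89.89 tips 0.014 w 0.0685
```

{"op": "move_arm", "data": {
  "rows": [-3, -5, 0, 0, -6, -11, 1, 0, -8, -17, 2, 0, -10, -23, 4, 0, -12, -29, 5, 0, -12.25, -35, 6, 0, -12.25, -41, 7, 0, -12.25, -47, 8, 0, -12.25, -53, 10, 0, -12.25, -59, 12, 0]
}}

```text
clock: 1.9
tcp_pos: [0.4433, 0.0369, 0.1278]
orientation: [-0.093, 3.139, 0.001]
contact_force: [0.3, -0.3, -0.0]
grip_width: 0.0684
gripper_force: 0.0
```

{"op": "move_arm", "data": {
  "rows": [0, -2.1, 0, 0, 0, -2.1, 0, 0, 0, -2.1, 2, 0, 0, -2.1, 4, 0]
}}

```text
clock: 2.4
tcp_pos: [0.4451, 0.0196, 0.0879]
orientation: [-0.098, 3.138, 0.002]
contact_force: [-0.4, 0.4, -0.2]
grip_width: 0.0686
gripper_force: 0.0
```

Run:
```python
from h import *
go(-.17,-.129,.036)
cv2.imwrite('pics/s1.png',cv2.resize(r.grab_frame('side')[90:310,200:460],None,fx=2.5,fy=2.5))
```

```text
t 2.4 shift cm [ 0.2  -1.03  5.19] tool-y ang vs x_h 89.98 tips 0.014 w 0.0686
```

View pics/s1.png

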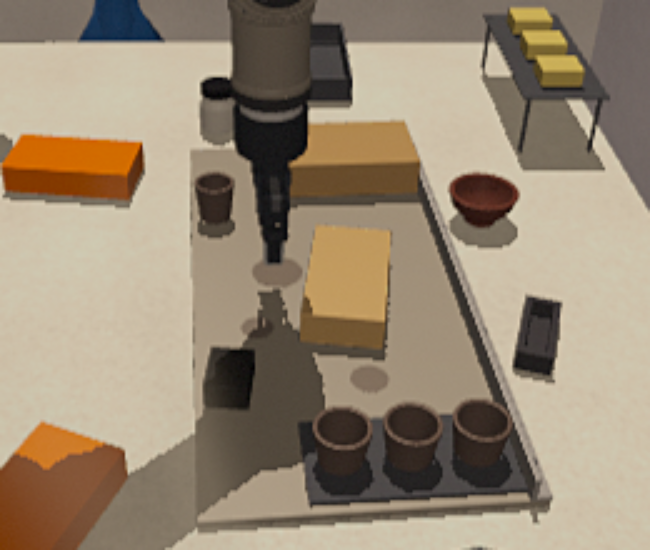

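The side crop shows the fingers at (270,250), between the block at (230,377) and the brick at (350,285), and clear of both. I'll lower them behind the brick's near side.

{"op": "move_arm", "data": {
  "rows": [0.2, -1, 1.5, 0, 0.2, -1, 3, 0, 0.2, -1, 4.2, 0, 0.2, -1, 5.2, 0, 0.2, -1, 5.2, 0, 0.2, -1, 5.2, 0]
}}

```text
clock: 3.2
tcp_pos: [0.4432, 0.0077, 0.036]
orientation: [-0.098, 3.14, 0.0]
contact_force: [-0.2, 0.3, 0.6]
grip_width: 0.0681
gripper_force: 0.0
```

Run:
```python
from h import *
go(-.056,-.129,.034)
cv2.imwrite('pics/s2.png',cv2.resize(r.grab_frame('side')[140:260,260:400],None,fx=4,fy=4))
```

```text
t 3.2 shift cm [-11.48   0.16   0.2 ] tool-y ang vs x_h 89.97 tips 0.014 w 0.0681
```

View pics/s2.png

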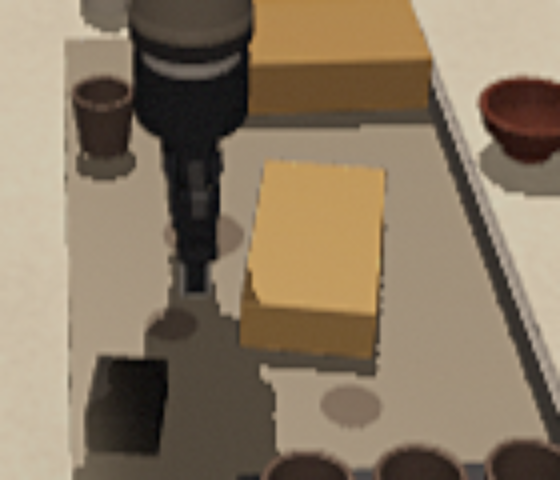

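The fingertips are at crop (195,293), which works out to about z 0.03. I'll lower 8 mm more and push toward the rail, slowly.

{"op": "move_arm", "data": {
  "rows": [0, 0.1, 0.8, 0, 0, 0.1, 0.8, 0, -1, 0.1, 0.8, 0, -2, 0.1, 0.8, 0, -2.8, 0.1, 0.8, 0, -3.6, 0.1, 0.8, 0, -4.4, 0.1, 0.8, 0, -5.2, 0.1, 0.8, 0, -6, 0.1, 0.8, 0, -6.8, 0.1, 0.8, 0]
}}

```text
clock: 4.5
tcp_pos: [0.511, 0.0131, 0.0278]
orientation: [0.099, -3.139, -0.0]
contact_force: [-3.4, -0.3, 2.4]
grip_width: 0.0685
gripper_force: 1.5
```

{"op": "move_arm", "data": {
  "rows": [-0.7, 0, 0, 0, -1.4, 0, 0, 0, -2.1, 0, 0, 0, -2.8, 0, 0, 0, -3.3, 0, 0, 0, -3.6, 0, 0, 0, -3.6, 0, 0, 0]
}}

```text
clock: 5.38
tcp_pos: [0.5473, 0.0151, 0.0279]
orientation: [-0.098, 3.139, 0.0]
contact_force: [0.2, 0.1, -1.0]
grip_width: 0.0685
gripper_force: 0.3
```

Run:
```python
from h import *
go(-.056,-.129,.028);i=r.grab_frame('top')
cv2.imwrite('pics/t2.png',cv2.resize(i[130:265,190:430],None,fx=3.3,fy=3.3))
```

```text
t 5.38 shift cm [-1.04  0.06 -0.01] tool-y ang vs x_h 89.98 tips 0.014 w 0.0685
```

View pics/t2.png

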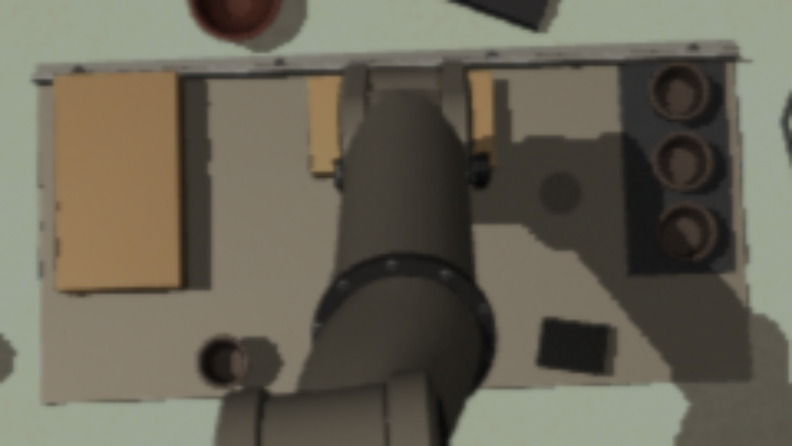

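The brick, at crop (400,120), is now parallel to the rail with about 1 cm or less to go. I'll push gently until it touches.

{"op": "move_arm", "data": {
  "rows": [-0.3, 0, 0, 0, -0.5, 0, 0, 0, -0.7, 0, 0, 0, -0.8, 0, 0, 0]
}}

```text
clock: 5.92
tcp_pos: [0.5548, 0.0156, 0.0278]
orientation: [0.098, -3.14, 0.0]
contact_force: [-3.6, -0.2, 2.2]
grip_width: 0.0685
gripper_force: 1.9
```

{"op": "move_arm", "data": {
  "rows": [-0.2, 0, 0, 0, -0.3, 0, 0, 0, -0.3, 0, 0, 0]
}}

```text
clock: 6.3
tcp_pos: [0.5557, 0.0157, 0.0275]
orientation: [0.098, -3.136, 0.0]
contact_force: [-7.2, -0.4, 5.9]
grip_width: 0.0682
gripper_force: 4.0
```

Run:
```python
from h import *
go(-.056,-.129,.028);print(r.get_obs()['contact_force'])
```

```text
t 6.3 shift cm [-0.2   0.07 -0.05] tool-y ang vs x_h 89.96 tips 0.014 w 0.0682
[-7.24168871 -0.35027991  5.85061395]
```

{"op": "move_arm", "data": {
  "rows": [-0.2, 0, 0, 0, -0.3, 0, 0, 0, -0.3, 0, 0, 0]
}}

```text
clock: 6.68
tcp_pos: [0.5557, 0.0156, 0.0269]
orientation: [0.097, -3.13, 0.0]
contact_force: [-14.0, -0.5, 10.2]
grip_width: 0.0679
gripper_force: 7.5
```

{"op": "move_arm", "data": {
  "rows": [0.5, 0, 0, 0, 1.5, 0, 0, 0, 3, 0, 0, 0, 3, 0, -4, 0, 3, 0, -8, 0, 3, -3, -10, 10, 3, -8, -10, 20, 3, -13, -10, 30, 3, -13, -10, 40, 3, -13, -10, 50],
  "fingers": 0.8
}}

```text
clock: 7.92
tcp_pos: [0.5382, -0.1166, 0.1279]
orientation: [1.249, 2.882, 0.0]
contact_force: [-0.2, 0.5, 0.4]
grip_width: 0.0681
gripper_force: 0.0
```

{"op": "move_arm", "data": {
  "rows": [0, 0, 0, 10, 0, 0, 0, 20, 0, 0, 0, 30, 0, 0, 0, 40, 0, 0, 0, 40, 0, 0, 0, 40],
  "fingers": 0.35
}}

```text
clock: 8.68
tcp_pos: [0.5386, -0.1155, 0.1278]
orientation: [2.147, 2.294, 0.0]
contact_force: [0.0, 0.7, 0.5]
grip_width: 0.03
gripper_force: 0.0
```

Run:
```python
from h import *
i=r.grab_frame('top');print(rect(i,(264,145,360,225),.05),np.count_nonzero(buff(i,(264,145,360,225))))
go(-.003,-.129-.085-.035,.08);go(-.003,-.129-.085-.035,.027)
cv2.imwrite('pics/t3.png',cv2.resize(i[130:265,190:430],None,fx=3.3,fy=3.3))
```

```text
(array([612.3,  29.9]), array([ 88.2, 168.7]), 3.28) 1588
t 8.72 shift cm [1.04 8.02 4.79] tool-y ang vs x_h 0.13 tips 0.014 w 0.0298
t 8.72 shift cm [ 1.04  8.02 10.09] tool-y ang vs x_h 0.13 tips 0.014 w 0.0298
```

View pics/t3.png

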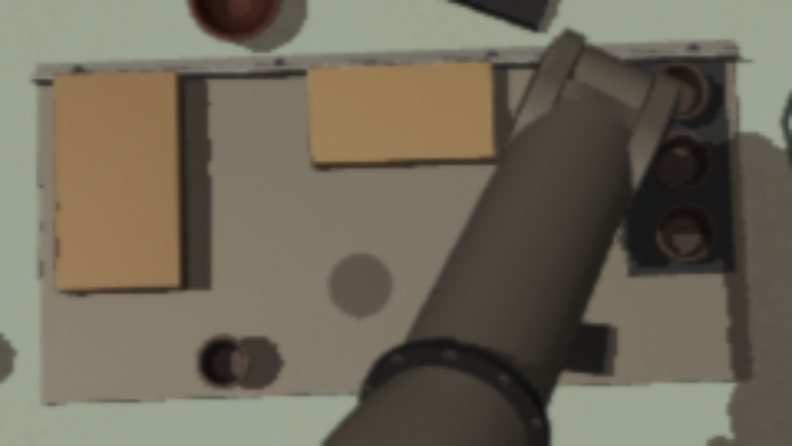

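The brick is flush along the rail: its centre is within 1 mm of the rail line and its angle is 3.28° against the hearth's 3.6°. It still needs 119 mm of travel to the end brick. Now the fingers go down at its free end, at crop (493,110).

{"op": "move_arm", "data": {
  "rows": [0.8, 4, 0, 0, 1.3, 8, 0, 0, 1.3, 8, 0, 0, 1.3, 8, 3, 0, 1.3, 8, 6, 0, 1.3, 8, 8, 0, 1.3, 8, 9.8, 0, 1.3, 8, 9.8, 0, 1.3, 8, 9.8, 0]
}}

```text
clock: 9.85
tcp_pos: [0.6185, -0.0979, 0.0305]
orientation: [2.15, 2.289, 0.001]
contact_force: [-1.1, -0.5, 0.7]
grip_width: 0.03
gripper_force: 0.0
```

Run:
```python
from h import *
go(-.003,-.215,.03);go(-.003,-.096,.03);print(r.get_obs()['contact_force'])
```

```text
t 9.85 shift cm [ 3.2  -0.05  0.05] tool-y ang vs x_h -0.02 tips 0.014 w 0.03
t 9.85 shift cm [15.1  -0.06  0.05] tool-y ang vs x_h -0.02 tips 0.014 w 0.03
[-1.07394399 -0.48299613  0.66286116]
```

{"op": "move_arm", "data": {
  "rows": [1, 0, 0, 0, 2, 0, 0, 0, 2.6, 0, 0, 0, 3.2, 0, 0, 0, 4, 0, 0, 0, 4.8, 0, 0, 0, 5.6, 0, 0, 0, 6.4, 0, 0, 0, 7.2, 0, 0, 0, 8, 0, 0, 0]
}}

```text
clock: 11.1
tcp_pos: [0.613, -0.0175, 0.03]
orientation: [2.151, 2.289, 0.0]
contact_force: [0.6, -4.3, 2.7]
grip_width: 0.03
gripper_force: 1.9
```

{"op": "move_arm", "data": {
  "rows": [0.8, 0, 0, 0, 1.6, 0, 0, 0, 2.4, 0, 0, 0, 3.2, 0, 0, 0, 4, 0, 0, 0, 4.8, 0, 0, 0, 5.4, 0, 0, 0, 5.8, 0, 0, 0, 6, 0, 0, 0, 6, 0, 0, 0]
}}

```text
clock: 12.35
tcp_pos: [0.609, 0.0426, 0.0297]
orientation: [-2.15, -2.29, -0.0]
contact_force: [-0.4, -1.1, 0.8]
grip_width: 0.0302
gripper_force: 0.6
```

Run:
```python
from h import *
go(-.003,-.096,.03);i=r.grab_frame('top')
cv2.imwrite('pics/t4.png',cv2.resize(i[130:265,190:430],None,fx=3.3,fy=3.3))
```

```text
t 12.35 shift cm [ 1.01  0.01 -0.03] tool-y ang vs x_h -0.01 tips 0.014 w 0.0302
```

View pics/t4.png

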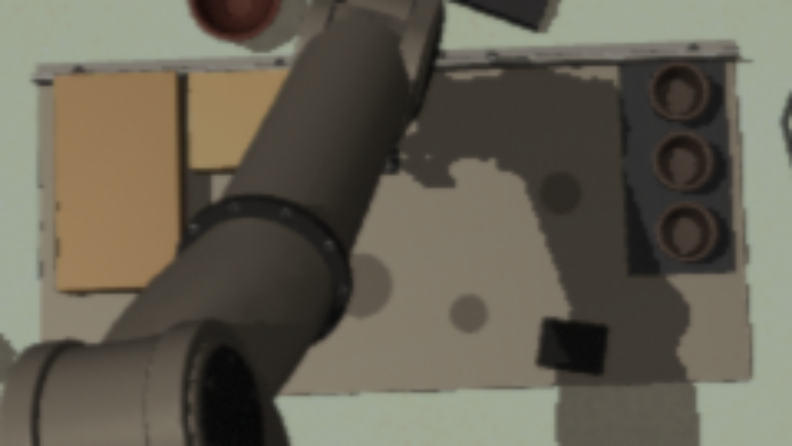

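The brick's leading end, at crop (188,120), is a few millimetres short of the end brick at (182,120). I'll close the gap gently.

{"op": "move_arm", "data": {
  "rows": [0.3, 0, 0, 0, 0.6, 0, 0, 0, 0.8, 0, 0, 0, 0.9, 0, 0, 0, 0.9, 0, 0, 0]
}}

```text
clock: 13.02
tcp_pos: [0.6084, 0.0508, 0.0297]
orientation: [-2.151, -2.29, 0.001]
contact_force: [-0.0, -3.8, -1.0]
grip_width: 0.0298
gripper_force: 1.6
```

{"op": "move_arm", "data": {
  "rows": [0.2, 0, 0, 0, 0.4, 0, 0, 0, 0.4, 0, 0, 0]
}}

```text
clock: 13.4
tcp_pos: [0.608, 0.0508, 0.0297]
orientation: [2.152, 2.285, -0.005]
contact_force: [-0.1, -10.9, -0.5]
grip_width: 0.0297
gripper_force: 5.6
```

{"op": "move_arm", "data": {
  "rows": [0.2, 0, 0, 0, 0.3, 0, 0, 0, 0.3, 0, 0, 0]
}}

```text
clock: 13.78
tcp_pos: [0.608, 0.0509, 0.0298]
orientation: [2.153, 2.281, -0.008]
contact_force: [1.2, -16.6, -1.5]
grip_width: 0.0298
gripper_force: 8.6
```

The force rises without any movement, so the brick has butted. I'll back off, lift and measure.

{"op": "move_arm", "data": {
  "rows": [-0.8, 0, 0, 0, -2, 0, 0, 0, -4, 0, 0, 0, -6, 0, -3, 0, -9, 0, -7, 0, -13, 0, -10, 0, -17, 0, -10, 0, -17, 0, -10, 0]
}}

```text
clock: 14.78
tcp_pos: [0.6183, -0.1174, 0.1309]
orientation: [2.157, 2.281, -0.001]
contact_force: [1.1, 0.1, -1.5]
grip_width: 0.0298
gripper_force: 0.0
```

Run:
```python
from h import *
i=r.grab_frame('top');cv2.imwrite('pics/t5.png',cv2.resize(i[135:225,195:325],None,fx=6,fy=6,interpolation=cv2.INTER_CUBIC))
s=r.grab_frame('side');cv2.imwrite('pics/s5.png',cv2.resize(s[120:300,260:430],None,fx=3.3,fy=3.3,interpolation=cv2.INTER_CUBIC))
# brick near long edge + right end: fit lines on mask at z=.05
m=buff(i,(244,140,325,225))
near=np.array([(c,np.nonzero(m[:,c])[0].max()+.5) for c in range(256,296)])
far=np.array([(c,np.nonzero(m[:,c])[0].min()-.5) for c in range(256,296)])
rows=range(154,174);right=np.array([(np.nonzero(m[q])[0].max()+.5,q) for q in rows])
me=buff(i,(200,140,244,225));e_f=np.array([(c,np.nonzero(me[:,c])[0].min()-.5) for c in range(210,240)])
for n,a,z in(('near',near,.05),('far',far,.05),('right',right,.05),('endfar',e_f,.06)):
    w=(ray('top',a,z)-TG)*1000;h=np.c_[w@HX,w@HY];k=1-int(n=='right')
    p=np.polyfit(h[:,k],h[:,1-k],1);print(n,'slope deg',round(np.degrees(np.arctan(p[0])),2),'mean',np.round(h.mean(0),1))
```

```text
near slope deg 0.11 mean [-45.4 -10.7]
far slope deg 0.13 mean [ 42.4 -13. ]
right slope deg -1.85 mean [  0.8 -84.8]
endfar slope deg 1.15 mean [ 44.  140.5]
```

View pics/t5.png

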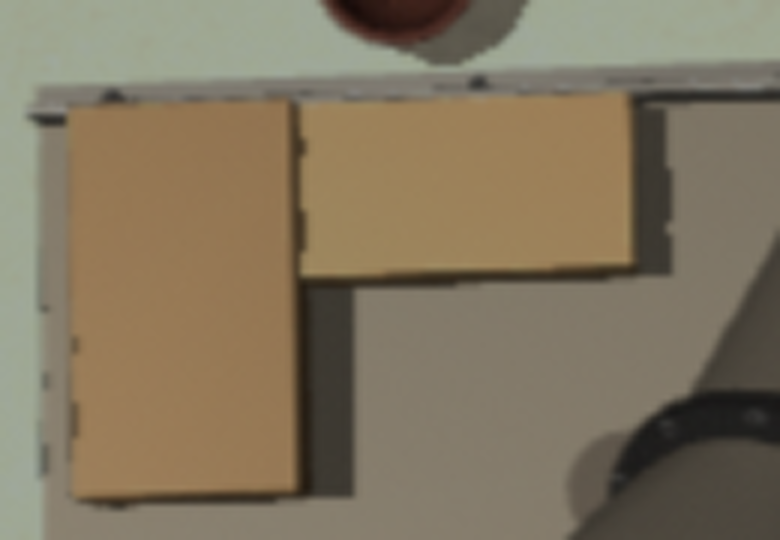

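View pics/s5.png

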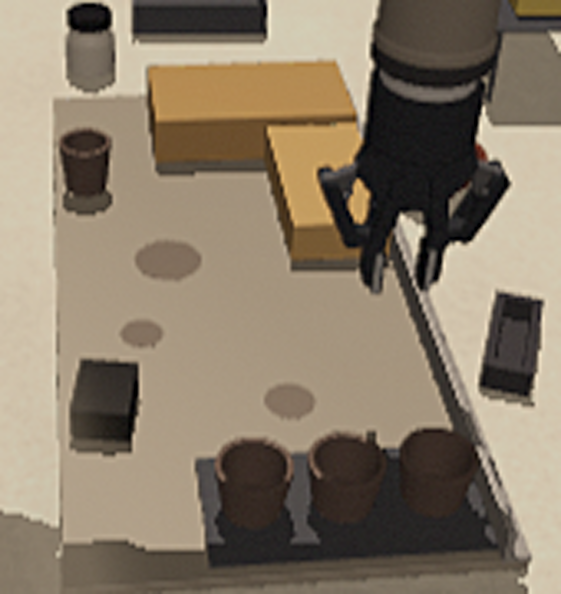

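The picture shows the brick's left end at crop (300,190) against the end brick and its far side along the rail at y≈97. Measured in hearth coordinates, the near edge is at -45.4 mm (target -45), the free end at -84.8 mm (target -85) and the slope is about 0.1°. There may be a 1 mm gap at the rail after the slide, so I'll give it one gentle two-finger nudge.

{"op": "move_arm", "data": {
  "rows": [0, -4, 0, -10, 0, -8.1, 0, -20, 5, -8.1, 0, -30, 10, -8.1, 0, -40, 15, -8.1, 0, -50, 20, -8.1, 0, -60, 25.6, -8.1, 0, -70, 25.6, -8.1, 0, -80, 25.6, -8.1, 0, -90, 25.6, -8.1, 0, -90],
  "fingers": 0.8
}}

```text
clock: 16.12
tcp_pos: [0.5214, 0.1399, 0.1296]
orientation: [0.099, -3.139, -0.001]
contact_force: [-0.4, 0.2, 0.1]
grip_width: 0.0683
gripper_force: 0.0
```

Run:
```python
from h import *
go(-.085,-.01,.028);go(-.056,-.01,.028)
```

```text
t 16.12 shift cm [ 0.05 -0.66 10.16] tool-y ang vs x_h 90.0 tips 0.014 w 0.0683
t 16.12 shift cm [-2.85 -0.66 10.16] tool-y ang vs x_h 90.0 tips 0.014 w 0.0683
```

{"op": "move_arm", "data": {
  "rows": [0, 0, 3, 0, 0, 0, 6, 0, 0, 0, 9, 0, 0, 0, 10.1, 0, 0, 0, 10.1, 0, -0.8, 0, 10.1, 0, -1.4, 0, 10.1, 0, -1.8, 0, 10.1, 0, -2.2, 0, 10.1, 0, -2.4, 0, 10.1, 0]
}}

```text
clock: 17.38
tcp_pos: [0.5461, 0.1403, 0.0289]
orientation: [-0.098, 3.14, 0.0]
contact_force: [-0.3, -0.0, 0.1]
grip_width: 0.068
gripper_force: 0.0
```

{"op": "move_arm", "data": {
  "rows": [-0.2, 0, 0, 0, -0.4, 0, 0, 0, -0.5, 0, 0, 0, -0.5, 0, 0, 0]
}}

```text
clock: 17.88
tcp_pos: [0.5481, 0.1402, 0.0283]
orientation: [0.098, -3.135, 0.001]
contact_force: [-7.1, -0.3, 6.0]
grip_width: 0.068
gripper_force: 3.9
```

Run:
```python
from h import *
go(-.056,-.01,.028)
```

```text
t 17.88 shift cm [-0.17 -0.51  0.03] tool-y ang vs x_h 89.97 tips 0.014 w 0.068
```

Contact comes at the same stand-off as the first time, to within 0.3 mm. I'll press a little more, then retreat.

{"op": "move_arm", "data": {
  "rows": [-0.2, 0, 0, 0, -0.3, 0, 0, 0, -0.3, 0, 0, 0]
}}

```text
clock: 18.25
tcp_pos: [0.5482, 0.1401, 0.0278]
orientation: [0.098, -3.129, 0.003]
contact_force: [-14.5, -0.3, 10.2]
grip_width: 0.0683
gripper_force: 7.5
```

{"op": "move_arm", "data": {
  "rows": [0.6, 0, 0, 0, 1.6, 0, 0, 0, 2.8, 0, 0, 0, 3, 0, -2, 0, 3, 0, -6, 0, 3, 0, -10, 0, 3, -5, -12, 0, 3, -11, -12, 0, 3, -17, -12, 0, 3, -23, -12, 0]
}}

```text
clock: 19.5
tcp_pos: [0.5389, -0.0925, 0.1508]
orientation: [-0.099, 3.137, 0.0]
contact_force: [0.8, 0.9, -0.1]
grip_width: 0.0683
gripper_force: 0.0
```

Run:
```python
from h import *
i=r.grab_frame('top');cv2.imwrite('pics/t6.png',cv2.resize(i[110:265,185:445],None,fx=3,fy=3,interpolation=cv2.INTER_CUBIC))
c,s,a=rect(i,(246,140,325,225),.05);d=(c/1000-TG)*1000;print(s,a,'hearth err mm',d@HX,d@HY, r.get_obs()['clock'])
```

```text
[ 88.  162.9] 3.41 hearth err mm -0.3884972721320035 -2.981454321224116 19.55
```

View pics/t6.png

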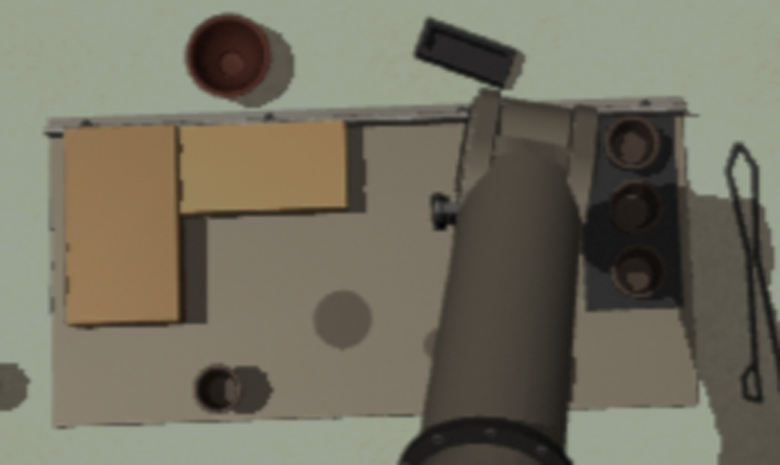

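The brick sits in the corner, from crop (182,125) to (347,208): flush with the rail (-0.4 mm) with its free end at -84.4 mm, so it is butted. The short measured length comes from the mask cutting off its left end. The bystanders are where they were, and the gripper is clear. I'll let the arm settle, then hand in.

{"op": "move_arm", "data": {
  "rows": [0, 0, 0, 0, 0, 0, 0, 0]
}}

```text
clock: 19.8
tcp_pos: [0.5386, -0.0892, 0.1496]
orientation: [-0.101, 3.139, 0.001]
contact_force: [-0.0, 1.2, -0.0]
grip_width: 0.0684
gripper_force: 0.0
```

```bash
python3 -c "
from bench import r
print(r.hand_in())"
```

```text
the job is handed in; nothing more can be done
None
```

The loose firebrick is flat against the rail and butted against the end brick, within about 1 mm by camera; I saw nothing else disturbed, and handed in at about 20 s (no verdict was returned).

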